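# Test a jar cap on the thread gauge and sort it

## Task

Some of our jar caps have a burr inside, unseen from outside, that stops them before they are fully screwed on. Screw the orange cap clockwise onto the steel thread gauge gently, until it comes up firmly against a stop and the gauge's red pointer swings one to two ticks from its rest, never past the last tick. Then unscrew it and stand it top up in the middle of the green tray if it had turned fully home, or of the red tray if it stopped part way; leave the two filled jars alone.

Things in the scene. Friction and masses are not known exactly. Their poses are not given: they have to be found in the camera images.
- cap: Orange fluted screw cap, upright cylinder 54 mm in diameter, 39 mm tall, open below, about 0.09 kg. Origin: centre of its lower rim; z up. Starts standing on the worktop. A white stripe on top and side lies along +x. Three thread lugs inside, 4 mm thick, centred 4 mm above the rim, at +x and 120 degrees either side. Caps with and without a burr look alike.
- cap_top (a point): Centre of the cap's top, 39 mm above its rim. Grip the cap across its diameter in its upper 25 mm. The top 12 mm are solid; below, the wall is 4 mm thick and the lug tips stand 18 mm from the axis.
- gauge: Thread gauge, fixed: round grey base of 104 mm, origin at the centre of its underside on the worktop, z up. On it a sprung steel plug, core 34 mm, three-start thread 44 mm in diameter, over a dark flange of 68 mm. Three white entry marks on the flange, at the gauge's +x and 120 degrees either side (at dial 0). Three fins on the plug reach 72 mm above the worktop.
- gauge_mouth (a point): On the gauge's axis, top of the plug's lead-in cone, 64.5 mm above the worktop. With stripe or lugs over the marks, within about 15 degrees, the cap goes down over the plug until its lugs rest on the threads, rim about 52 mm above the worktop (at other angles it stays up to 8 mm higher on the thread tops).
- gauge_home (a point): On the gauge's axis, where the rim of a cap that is fully home lies, 46 mm above the worktop. Turned clockwise (from above) the cap goes down 4.46 mm per rad, with 1.8 mm of axial play. A good cap meets the home stop about 1.42 rad from the marks, a cap with a burr stops at about 0.65 to 0.7 rad, rim 49 to 50 mm high. Unscrew back to the marks, following the rise, then lift.
- dial (a joint): Turn of the sprung plug, rad, positive clockwise from above, 0 at rest: yields 0.1 rad per 0.1 N m of turning load and springs back. Its red pointer runs over 7 ticks, 0.1 rad apart, on the base (rest: the long middle one, at the gauge's -x). 0.1 to 0.2 is snug, beyond 0.3 is forcing. The cap's turn in the thread is its own turn less this.
- green_tray: Green square tray, 106 mm outside, 100 mm inside, walls 14 mm high, floor 3 mm thick, fixed; origin: centre of its underside. For caps that turn fully home.
- red_tray: Red tray of the same size and kind, origin likewise. For caps that stop part way.
- jam_jar: Filled jam jar with a green lid, 62 mm in diameter, 86 mm tall, standing behind the work; origin: centre of its underside. Leave alone.
- honey_jar: Filled jar with a red lid, 65 mm in diameter, 100 mm tall, standing behind the work; origin: centre of its underside. Leave alone.

How it is judged:
By the outcome, as a careful person would: the job done as asked, in the order asked, and still so for the second after the job is handed in, with the robot touching nothing.
It also fails if it takes over 61 s, if anything falls off the work surface, if the arm or the gripper's body presses on something with over 40 N, if the wrist force passes 120 N, or if a joint passes its speed limit or range.

## Robot

A 6-joint arm with a two-finger parallel gripper is mounted at the origin on the work surface; the furniture and walls round the work are solid. World frame = base frame: x ahead of the robot, y to its left, z up, the work surface at z = 0. Lengths are in m, angles in rad, forces in N, time in s.
With the tool pointing down it reaches from about 0.325 to 0.875 m from the base axis. Payload 4.4 kg.
Tool frame: the origin (TCP) lies midway between the tips of the shut fingers; the grasp point (between the pads) lies 19 mm behind it; z points along the fingers, y is the line along which they close (so a half turn about z gives the same grasp; the last joint's range is limited). The gripper opens to 85 mm and grips with 20 to 120 N. Pads are 22 mm wide; open, the fingers measure 114 mm over their backs; the gripper's body (76 mm by 85 mm) begins 54 mm behind the grasp point. The pads swing forward as they close: fully open they stand 13 mm farther back than shut.
Start: joints at [1.071, 0.207, 1.542, -0, 1.393, -0.15], TCP at [0.197, 0.54, 0.231] pointing down, gripper open.
Joint ranges: [-2.73, 2.73], [-0.86, 2.22], [0.23, 2.46], [-1.11, 4.25], [0.08, 2.63], [-2.82, 2.82]. Speed limits (rad/s): [2.79, 2.79, 3.14, 3.14, 3.14, 3.14].

## Interface

Orientations are given as a unit quaternion [w, x, y, z].
In Python, from cell import arm, imaging gives the robot as it stands. The module is installed in compiled form; this text tells all that it offers.
- The arm moves only by the tool drive_tool, never from a script. Its argument "deltas" is one flat list of numbers, 5 for each row, row after row: the closure, from 0 (fully open) to 1 (shut), then the shift along the world's x, y, z in units of 25 mm (1.0 is 25 mm), then the turn about the world's z in units of 8 degrees (1.0 is 8 degrees). In form: [grip, x, y, z, spin, grip, x, y, z, spin, ...]. A call has 1 to 8 rows; each row shifts and turns the commanded pose from where the row before left it; what a row does not reach is not made up. A row lasts 1/10 s, in which the tool goes at most 50 mm and 8.59 degrees, less where a joint would pass 70% of its speed; a pose out of reach is approached as far as the arm can. A call is refused whole if a number of a shift passes 1 or a number of a turn 1, either way. A call with a gripper value outside its range is refused whole. The fingers move at their own pace and stop on an object; "grip_force" is the grip in N (left out, the last holds). Time passes only in rows, so rows that do not move let the fingers close. It gives the time, the measured TCP pose, the force, the opening and the grip force at its end, in the units of the state.
- arm.observe(): the state, without advancing time (a new reading comes with each control period).
- imaging.camera(name): name is "side" or "top" or "wrist"; returns the picture (480x640x3 uint8, red, green, blue); there is no depth.
- imaging.camera_model(name): a dict with "intrinsics" (3x3 intrinsics, pixels), "camera_from_world" (4x4, takes a point from world to camera coordinates). Camera axes: x right, y down, z forward; pixel columns grow to the right and rows downward; lengths in m; the calibration is good to about 2 mm. A picture is of the moment at which its call begins: read the wrist's pose just before it. camera_model takes no time and is no camera call; for the wrist camera it gives the pose at the moment of the call.
- arm.sign_off(): hands the job in; it is judged then, once.
The state is a dict: "time": time; "qpos": joint angles; "joint_velocities": joint speeds; "tau": joint torques, N m; "ee_pos": TCP position; "ee_rot": TCP orientation; "ft_force": force on the tool from outside, world axes, zero at the start; "wrist_torque": the same for the moment, N m; "grip_width": opening from 0.0 (shut) to 1.0 (fully open); "grip_force": force on a finger pad.
Only numpy, scipy, OpenCV 4.12 (cv2) and the standard library are available. Lean on these libraries where they do the work, as an engineer would, in place of code of your own. Each camera call takes 0.05 s, during which the arm holds its last target. There are 200 camera calls.

## Working session

There is one attempt and no reset: what is moved stays moved. The work goes in short steps, Python scripts to look and compute and a tool call to move; the robot and the scene stay as the last step left them, time stands still between calls to the robot, and variables do not carry over. Pictures are saved under pics/ and viewed, at most 10 in all, crops included, and the job is handed in when it is done.

Besides the shell and the picture viewer there is one more tool, called after "Emit:" as a command line: name --argument value ..., lists and objects as JSON in quotes. drive_tool: Moves the arm, as the interface text tells. Its arguments: {"type":"object","properties":{"deltas":{"type":"array","items":{"type":"number"}},"grip_force":{"type":"number"}},"required":["deltas"]}

```bash
mkdir -p pics; cat > h.py <<'E'
import numpy as np, cv2
from cell import arm, imaging
def snap(n,f):
    im=imaging.camera(n); cv2.imwrite(f'pics/{f}.png',im[:,:,::-1]); return im
def ray(n,u,v,z):
    m=imaging.camera_model(n);K=np.array(m['intrinsics']);T=np.array(m['camera_from_world'])
    R=T[:3,:3];c=-R.T@T[:3,3];d=R.T@np.linalg.inv(K)@[u,v,1]
    return c+d*(z-c[2])/d[2]
def proj(n,p):
    m=imaging.camera_model(n);K=np.array(m['intrinsics']);T=np.array(m['camera_from_world'])
    q=K@(T[:3,:3]@np.array(p)+T[:3,3]);return q[:2]/q[2]
E
python3 - <<'E'
from h import *
s=arm.observe();print(s)
snap('top','top0');snap('side','side0')
for n in('top','side'):
    m=imaging.camera_model(n);T=np.array(m['camera_from_world']);print(n,np.array(m['intrinsics'])[0],-T[:3,:3].T@T[:3,3],T[:3,:3].round(2).tolist())
E
```

```text
{'time': 0.0, 'qpos': array([ 1.07047771e+00,  2.07443683e-01,  1.54300647e+00, -4.14388618e-05,
        1.39348013e+00, -1.50471848e-01]), 'joint_velocities': array([ 0.00215519, -0.00203829,  0.00085112, -0.0017117 ,  0.00084289,
        0.00045354]), 'tau': array([-3.34091419e-04, -3.83044660e+01, -2.91592920e+01, -2.31444428e-04,
        1.06663725e-02, -1.49596627e-05]), 'ee_pos': array([0.19671376, 0.53947645, 0.23008741]), 'ee_rot': array([-3.54329028e-04,  1.74028948e-01,  9.84739843e-01, -1.11399530e-03]), 'ft_force': array([-0.06866077,  0.0682834 , -0.42072886]), 'wrist_torque': array([-0.03745588,  0.03667809,  0.00786238]), 'grip_force': 0.0, 'grip_width': 1.0000445951461245}
top [485.3773416   0.        327.1920995] [0.40182567 0.00503703 0.99322279] [[-0.02, -1.0, 0.03], [-1.0, 0.02, -0.08], [0.08, -0.03, -1.0]]
side [504.82136677   0.         311.85907749] [ 0.26411945 -0.82356639  0.83819364] [[0.97, -0.25, 0.01], [-0.16, -0.65, -0.74], [0.2, 0.71, -0.67]]
```

View pics/top0.png

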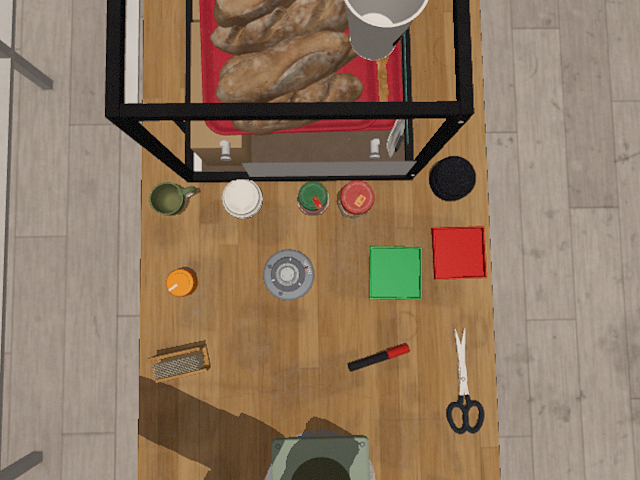

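View pics/side0.png

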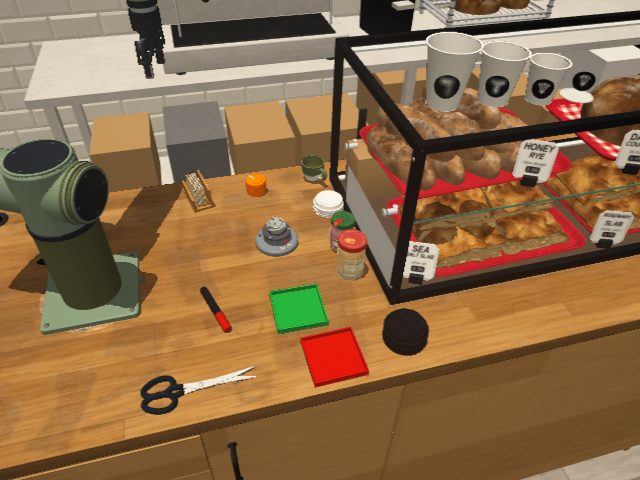

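The top view shows the cap at about (181,282) with its stripe toward lower left, the gauge at (288,274), the green tray at (395,273) and the red tray at (459,252). The jars stand ahead of the gauge at (313,197) and (357,199). Next I'll enlarge the cap and gauge.

```bash
python3 - <<'E'
from h import *
im=cv2.imread('pics/top0.png')
a=cv2.resize(im[250:314,150:214],(400,400),interpolation=cv2.INTER_CUBIC)
b=cv2.resize(im[242:306,256:320],(400,400),interpolation=cv2.INTER_CUBIC)
cv2.imwrite('pics/crop0.png',np.hstack([a,b]))
hsv=cv2.cvtColor(im,cv2.COLOR_BGR2HSV)
def cen(mask,box,):
    m=np.zeros_like(mask);x0,y0,x1,y1=box;m[y0:y1,x0:x1]=mask[y0:y1,x0:x1]
    ys,xs=np.nonzero(m);return (xs.min()+xs.max())/2,(ys.min()+ys.max())/2,xs.mean(),ys.mean(),len(xs),xs.min(),xs.max(),ys.min(),ys.max()
H,S,V=hsv[...,0],hsv[...,1],hsv[...,2]
c=cen(((H>8)&(H<20)&(S>215)&(V>150)).astype(np.uint8),(155,255,210,310));print('cap',c)
g=cen(((H>50)&(H<75)&(S>150)).astype(np.uint8),(350,230,430,310));print('green',g,ray('top',g[0],g[1],.008))
r=cen((((H<5)|(H>175))&(S>200)).astype(np.uint8),(425,215,495,290));print('red',r,ray('top',r[0],r[1],.008))
print('capground',ray('top',181,282,.039), 'gauge',ray('top',288.5,274,.01))
E
```

```text
cap (np.float64(180.0), np.float64(282.0), np.float64(177.27272727272728), np.float64(280.3484848484849), 66, np.int64(167), np.int64(193), np.int64(269), np.int64(295))
green (np.float64(394.5), np.float64(272.0), np.float64(399.7838235294118), np.float64(267.16617647058825), 680, np.int64(369), np.int64(420), np.int64(246), np.int64(298)) [ 0.42147519 -0.1576865   0.008     ]
red (np.float64(458.5), np.float64(252.5), np.float64(461.7721362229102), np.float64(249.97585139318886), 1615, np.int64(432), np.int64(485), np.int64(227), np.int64(278)) [ 0.45912988 -0.29041715  0.008     ]
capground [0.40848821 0.2650036  0.039     ] gauge [0.42104029 0.05757821 0.01      ]
```

View pics/crop0.png

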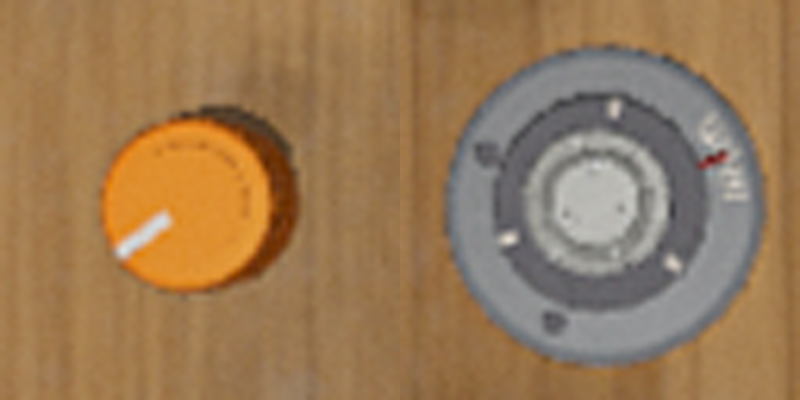

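The cap top is centred at about crop (187,206), with its stripe at roughly 124°. On the gauge, the marks are at crop (614,107), (508,238) and (673,263), and the pointer at (713,160) gives +x at roughly 112°. Now I'll move over the cap.

Emit:
drive_tool --deltas '[0,0.7,-0.9,0,0,0,0.7,-0.9,0,0,0,0.7,-0.9,0,0,0,0.7,-0.9,0,0,0,0.7,-0.9,0,0,0,0.7,-0.9,0,0,0,0.7,-0.9,0,0,0,0.7,-0.9,0,0]'

```text
time: 0.9
ee_pos: [0.3373, 0.359, 0.2308]
ee_rot: [-0.0, 0.174, 0.985, -0.0]
ft_force: [0.3, 0.3, -0.1]
grip_width: 1.002
grip_force: 0.0
```

Emit:
drive_tool --deltas '[0,0.7,-0.9,0,0,0,0.7,-0.9,0,0,0,0.7,-0.9,0,0,0,0.7,-0.9,0,0,0,0,0,0,0,0,0,0,0,0]'

```text
time: 1.5
ee_pos: [0.4069, 0.2698, 0.2308]
ee_rot: [-0.001, 0.175, 0.985, -0.0]
ft_force: [-0.0, 0.3, 0.7]
grip_width: 1.001
grip_force: 0.0
```

```bash
python3 - <<'E'
from h import *
s=arm.observe();print(s['time'],s['ee_pos'],s['ee_rot'],s['qpos'],s['ft_force'])
m=imaging.camera_model('wrist');T=np.array(m['camera_from_world']);print(m['intrinsics'],-T[:3,:3].T@T[:3,3],T[:3,:3].round(2).tolist())
snap('wrist','w1')
print(proj('wrist',[.408,.265,.039]),proj('wrist',[.421,.0576,.01]))
def un(u): return (u+.5)/6.25-.5
def P(x,y,ox,oy,z): return ray('top',ox+un(x),oy+un(y),z)
c=P(187,206,150,250,.039);print('cap',c)
e=P(120,252,150,250,.039)-c;i=P(170,218,150,250,.039)-c;print([np.degrees(np.arctan2(q[1],q[0])) for q in(e,i)])
gb=P(206,205,256,242,.015);print('gaugebase',gb,'plugtop',P(197,202,256,242,.0645))
for mk in((214,107),(108,238),(273,263)):
    for z in (.03,.04): 
        q=P(*mk,256,242,z);print(q,np.degrees(np.arctan2(*(q-gb)[1::-1])))
E
```

```text
1.5 [0.40690785 0.26977419 0.23082618] [-6.19829201e-04  1.74811803e-01  9.84601666e-01 -8.88201694e-05] [ 4.07605886e-01  2.11821189e-02  1.74811244e+00  5.45119033e-04
  1.37343064e+00 -8.11868315e-01] [-0.02872351  0.28638032  0.66772532]
[[363.50759179   0.         314.77826862]
 [  0.         363.50759179 239.71917918]
 [  0.           0.           1.        ]] [0.34008738 0.29372431 0.37333947] [[0.34, 0.94, -0.0], [0.9, -0.33, 0.27], [0.26, -0.1, -0.96]]
[310.90065936 217.97083072] [135.30140693 287.63665945]
cap [0.40749088 0.26789413 0.039     ]
[np.float64(124.02924461542538), np.float64(124.79248379821958)]
gaugebase [0.42017918 0.05723944 0.015     ] plugtop [0.420211   0.05732852 0.0645    ]
[0.45089419 0.05355418 0.03      ] -6.8417879463951214
[0.45038477 0.05305048 0.04      ] -7.89551366655642
[0.41001695 0.08745991 0.03      ] 108.58623876172113
[0.40993191 0.08660421 0.04      ] 109.2371912710297
[0.40123086 0.03550265 0.03      ] -131.07918368847618
[0.40123704 0.03518636 0.04      ] -130.6603934621671
```

View pics/w1.png

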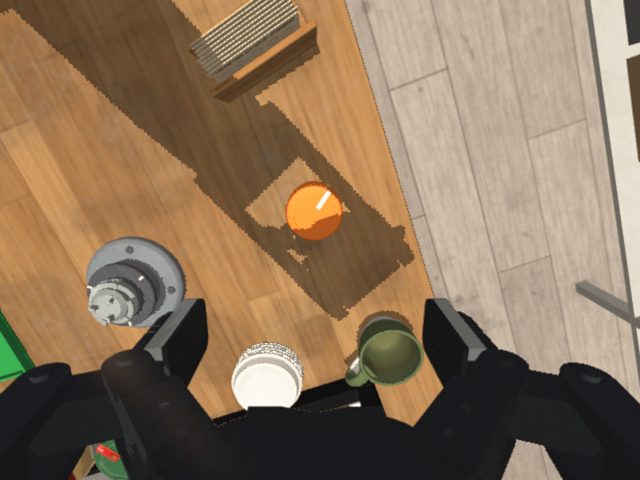

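The wrist view shows the cap at about (314,212), with the gauge at left around (135,285). I'll measure it more closely before lowering.

```bash
python3 - <<'E'
from h import *
im=cv2.imread('pics/w1.png');h=cv2.cvtColor(im,cv2.COLOR_BGR2HSV)
m=((h[...,0]>8)&(h[...,0]<19)&(h[...,1]>225)).astype(np.uint8);m[:170]=0;m[260:]=0;m[:,:270]=0;m[:,360:]=0
n,l,st,ct=cv2.connectedComponentsWithStats(m);k=1+st[1:,4].argmax();print(st[k])
x,y,w,hh,_=st[k]
def ring(z,c): 
    a=np.linspace(0,6.28,60);return [proj('wrist',[c[0]+.027*np.cos(t),c[1]+.027*np.sin(t),z]) for t in a]
for c in([.4075,.2679],[.4085,.265],[.4085,.267]):
    p=np.array(ring(.039,c)+ring(0,c));print(c,p.min(0),p.max(0))
print(x,y,x+w-1,y+hh-1)
E
```

```text
Traceback (most recent call last):
ValueError: attempt to get argmax of an empty sequence
```

```bash
python3 - <<'E'
from h import *
im=cv2.imread('pics/w1.png');h=cv2.cvtColor(im,cv2.COLOR_BGR2HSV);print(h[225,300],h[200,300],h[150,400])
m=((h[...,0]<20)&(h[...,1]>190)&(h[...,2]>90)).astype(np.uint8);m[:170]=0;m[260:]=0;m[:,:270]=0;m[:,360:]=0
n,l,st,ct=cv2.connectedComponentsWithStats(m);k=1+st[1:,4].argmax();x,y,w,hh,_=st[k]
a=np.linspace(0,6.28,60)
for c in([.4075,.2679],[.4085,.265],[.4085,.267]):
    p=np.array([proj('wrist',[c[0]+.027*np.cos(t),c[1]+.027*np.sin(t),z]) for t in a for z in(0,.039)]);print(c,p.min(0),p.max(0))
print(x,y,x+w-1,y+hh-1)
E
```

```text
[ 16 191 254] [ 17 186 253] [ 15  50 178]
[0.4075, 0.2679] [284.87517062 182.4705358 ] [342.34198014 243.97998601]
[0.4085, 0.265] [282.39230395 184.36976039] [339.76602175 245.90877704]
[0.4085, 0.267] [284.37155834 183.69637209] [341.77994829 245.22508353]
286 182 342 239
```

Emit:
drive_tool --deltas '[0,0,-0.06,-0.9,0,0,0,0,-0.9,0,0,0,0,-0.9,0,0,0,0,-0.9,0,0,0,0,-0.9,0,0,0,0,-0.9,0,0,0,0,-0.9,0,0,0,0,-0.9,0]' --grip_force 40

```text
time: 2.35
ee_pos: [0.4062, 0.2697, 0.0504]
ee_rot: [-0.0, 0.173, 0.985, 0.0]
ft_force: [-0.1, -0.2, -0.1]
grip_width: 0.998
grip_force: 0.0
```

Emit:
drive_tool --deltas '[0,0,0,-0.9,0,0,0,0,-0.9,0,0,0,0,0,0,0,0,0,0,0]'

```text
time: 2.75
ee_pos: [0.4063, 0.2693, 0.0062]
ee_rot: [-0.001, 0.173, 0.985, -0.0]
ft_force: [-0.0, -0.3, -0.0]
grip_width: 0.997
grip_force: 0.0
```

Emit:
drive_tool --deltas '[1,0,0,0,0,1,0,0,0,0,1,0,0,0,0,1,0,0,0,0,1,0,0,0,0,1,0,0,0,0,1,0,0,0,0,1,0,0,0,0]'

```text
time: 3.55
ee_pos: [0.4083, 0.2694, 0.0079]
ee_rot: [0.001, 0.174, 0.985, 0.001]
ft_force: [-0.8, 0.2, 6.3]
grip_width: 0.616
grip_force: 41.3
```

Emit:
drive_tool --deltas '[1,0,0,0.5,0,1,0,0,0.8,0,1,0,0,0.8,0,1,0,0,0.8,0,1,0,0,0.8,0,1,0,0,0,0,1,0,0,0,0]'

```text
time: 4.25
ee_pos: [0.4073, 0.2687, 0.0993]
ee_rot: [0.001, 0.174, 0.985, 0.0]
ft_force: [0.3, -0.1, -0.0]
grip_width: 0.619
grip_force: 42.1
```

```bash
python3 - <<'E'
from h import *
s=arm.observe();print(s['time'],s['ee_pos'],s['ee_rot'],s['ft_force'],s['grip_width'])
snap('wrist','w2');snap('top','t2')
m=imaging.camera_model('wrist');
T=np.array(m['camera_from_world']);print(-T[:3,:3].T@T[:3,3])
w=cv2.imread('pics/w2.png');t=cv2.imread('pics/t2.png')
x,y=map(int,proj('top',s['ee_pos']))
t=cv2.resize(t[y-40:y+40,x-40:x+40],(480,480),interpolation=cv2.INTER_CUBIC);print(x-40,y-40)
u,v=map(int,proj('wrist',s['ee_pos']));print(u,v)
y0=max(0,min(480-240,v-140));x0=u-80
w=cv2.resize(w[y0:y0+240,x0:x0+160],(320,480));print(x0,y0)
cv2.imwrite('pics/c2.png',np.hstack([t,w]))
E
```

```text
4.25 [0.40726121 0.26869015 0.09926861] [5.60193654e-04 1.74072447e-01 9.84732627e-01 3.49900068e-04] [ 0.32315434 -0.1047683  -0.00665056] 0.6186532876032119
[0.33932525 0.2921724  0.24031775]
129 242
318 311
238 171
```

View pics/c2.png

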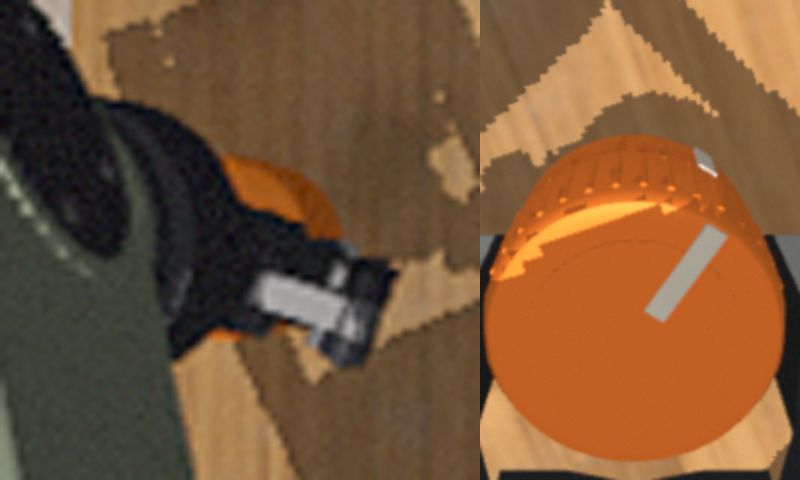

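The cap is held with its top disc in the wrist crop spanning x 484–785 and bottom at y 461. The stripe runs from (655,312) to (718,230). I'll compute the in-hand offset and stripe angle.

```bash
python3 - <<'E'
from h import *
from scipy.optimize import least_squares
s=arm.observe();z=s['ee_pos'][2]-.0079+.0393
a=np.linspace(0,2*np.pi,181)
def bb(c,zz): 
    p=np.array([proj('wrist',[c[0]+.027*np.cos(t),c[1]+.027*np.sin(t),zz]) for t in a]);return p[:,0].min(),p[:,0].max(),p[:,1].max()
obs=np.array([238+4/2,238+305/2,171+461/2])
r=least_squares(lambda q:np.array(bb(q[:2],q[2]))-obs,[*s['ee_pos'][:2],z]);print(r.x,r.fun)
c=r.x
for zz in(z,c[2]):
  A=ray('wrist',238+(655-480)/2,171+312/2,zz);B=ray('wrist',238+(716-480)/2,171+232/2,zz);C=c[:2]
  print(zz,np.degrees(np.arctan2(*(B-A)[1::-1])),np.degrees(np.arctan2(*(B[:2]-C)[::-1])),ray('wrist',238+154.5/2,171+330/2,zz),A,B)
print(s['ee_pos'])
E
```

```text
Traceback (most recent call last):
  File "h.py", line 10, in proj
    m=imaging.camera_model(n);K=np.array(m['intrinsics']);T=np.array(m['camera_from_world'])
ValueError: time passes only in moves, steps and waits
```

```bash
sed -i "s/^def ray/from functools import lru_cache\n@lru_cache\ndef cm(n): return imaging.camera_model(n)\ndef ray/; s/imaging.camera_model(n);K/cm(n);K/" h.py; cat > fit.py <<'E'
from h import *
from scipy.optimize import least_squares
a=np.linspace(0,2*np.pi,181)
s=arm.observe();z=s['ee_pos'][2]-.0079+.0393
def bb(c,zz): 
    p=np.array([proj('wrist',[c[0]+.027*np.cos(t),c[1]+.027*np.sin(t),zz]) for t in a]);return p[:,0].min(),p[:,0].max(),p[:,1].max()
obs=np.array([238+4/2,238+305/2,171+461/2])
r=least_squares(lambda q:np.array(bb(q[:2],q[2]))-obs,[*s['ee_pos'][:2],z],diff_step=1e-3);print(r.x,r.fun)
c=r.x
for zz in(z,c[2]):
  A=ray('wrist',238+(655-480)/2,171+312/2,zz);B=ray('wrist',238+(716-480)/2,171+232/2,zz);C=c[:2]
  print(zz,np.degrees(np.arctan2(*(B-A)[1::-1])),np.degrees(np.arctan2(*(B[:2]-C)[::-1])),ray('wrist',238+154.5/2,171+330/2,zz),A,B)
print(s['ee_pos'])
E
python3 fit.py
```

```text
[0.40495346 0.26812683 0.12440604] [-1.41227474e-10  1.60014224e-10  4.87489160e-10]
0.12917124299504196 125.92928373664958 128.4886687690379 [0.40138468 0.26944394 0.12917124] [0.39933644 0.27391488 0.12917124] [0.38889805 0.28831945 0.12917124]
0.12440604045717024 125.92928373664948 124.82052942265618 [0.40404536 0.26846949 0.12440604] [0.40190931 0.27313212 0.12440604] [0.39102339 0.28815426 0.12440604]
[0.40605274 0.26820977 0.09777124]
```

Emit:
drive_tool --deltas '[1,0.057,-0.935,0,-0.21,1,0.057,-0.935,0,-0.21,1,0.057,-0.935,0,-0.21,1,0.057,-0.935,0,-0.21,1,0.057,-0.935,0,-0.21,1,0.057,-0.935,0,-0.21,1,0.057,-0.935,0,-0.21,1,0.057,-0.935,0,-0.21]'

```text
time: 5.15
ee_pos: [0.4172, 0.0807, 0.0974]
ee_rot: [-0.001, 0.289, 0.957, -0.0]
ft_force: [0.5, -0.0, -0.7]
grip_width: 0.615
grip_force: 42.2
```

Emit:
drive_tool --deltas '[1,0.057,-0.935,0,-0.21,1,0,0,0,0,1,0,0,0,0,1,0,0,0,0]'

```text
time: 5.55
ee_pos: [0.4193, 0.0589, 0.0981]
ee_rot: [-0.001, 0.302, 0.953, 0.0]
ft_force: [0.5, -0.5, -1.6]
grip_width: 0.619
grip_force: 42.3
```

```bash
python3 - <<'E'
from h import *
s=arm.observe();print(s['time'],s['ee_pos'],s['ee_rot'],s['ft_force'],s['wrist_torque'])
sd=snap('side','s3');w=snap('wrist','w3')
print(proj('side',[.4202,.0573,.05]))
x,y=map(int,proj('side',[.4202,.0573,.06]))
t=cv2.resize(cv2.imread('pics/s3.png')[y-60:y+40,x-40:x+40],(480,600),interpolation=cv2.INTER_CUBIC);print(x-40,y-60)
w=cv2.resize(cv2.imread('pics/w3.png')[171:471,238:398],(320,600));cv2.imwrite('pics/c3.png',np.hstack([t,w]))
E
```

```text
5.55 [0.41925843 0.05893279 0.09813065] [-8.21388170e-04  3.01763495e-01  9.53382462e-01  1.01682174e-05] [ 0.47207637 -0.51962138 -1.6220556 ] [-0.03522742  0.03556358  0.01189888]
[276.85836517 225.36846212]
236 162
```

View pics/c3.png

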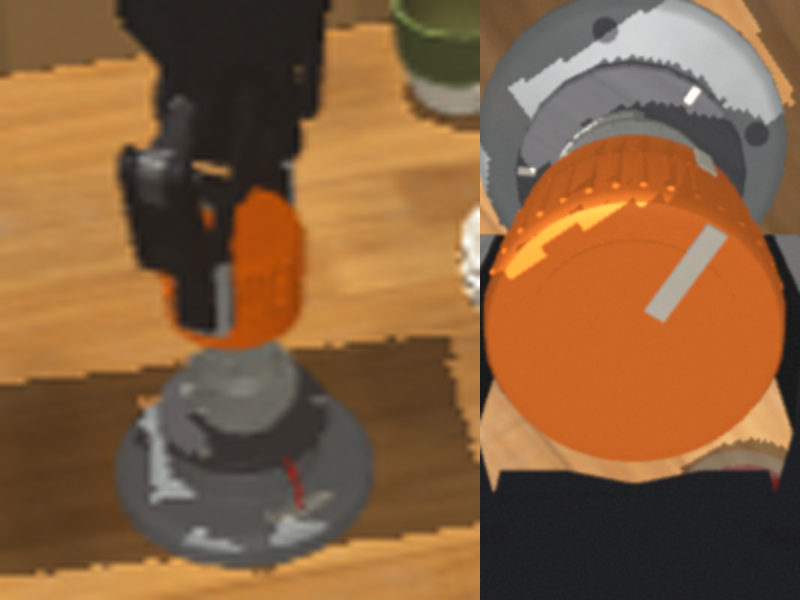

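The wrist crop shows the cap stripe, with marks at (692,95) and (526,172). The side crop shows the cap above the plug and the pointer at (292,480). I'll check alignment within this one view.

```bash
python3 - <<'E'
from h import *
W=lambda x,y,z:ray('wrist',238+(x-480)/2,171+y/2,z)
for z in(.025,.03,.035):
    A=W(692,95,z)[:2];B=W(526,172,z)[:2];M=(A+B)/2;d=A-B;n=np.array([-d[1],d[0]]);L=np.linalg.norm(d)
    r=L/np.sqrt(3)
    for sg in(1,-1):
        C=M+sg*n/L*r/2;print(z,'r',r,C,[np.degrees(np.arctan2(*(p-C)[::-1])) for p in(A,B)])
A=W(655,312,.124);B=W(716,232,.124);print('stripe',np.degrees(np.arctan2(*(B-A)[1::-1])))
print('cap',W(634.5,330,.124))
s=arm.observe();print(s['ee_pos'])
E
```

```text
0.025 r 0.03293628716294348 [0.38972521 0.06031911] [np.float64(50.52052865667536), np.float64(-69.4794713433247)]
0.025 r 0.03293628716294348 [0.42221174 0.05489469] [np.float64(110.52052865667531), np.float64(-129.47947134332466)]
0.03 r 0.0321735742302256 [0.38906041 0.06121644] [np.float64(50.520528656675324), np.float64(-69.4794713433246)]
0.03 r 0.0321735742302256 [0.42079464 0.05591763] [np.float64(110.52052865667541), np.float64(-129.4794713433247)]
0.035 r 0.03141086129750771 [0.38839561 0.06211376] [np.float64(50.52052865667526), np.float64(-69.4794713433246)]
0.035 r 0.03141086129750771 [0.41937754 0.05694057] [np.float64(110.52052865667531), np.float64(-129.4794713433247)]
stripe 110.89101136810903
cap [0.41805786 0.059111   0.124     ]
[0.41950294 0.05909106 0.09843197]
```

Emit:
drive_tool --deltas '[1,0.04,-0.06,-0.4,0,1,0,0,-0.4,0,1,0,0,-0.3,0,1,0,0,-0.1,0,1,0,0,0,0,1,0,0,0,0]'

```text
time: 6.25
ee_pos: [0.421, 0.0568, 0.0688]
ee_rot: [0.0, 0.302, 0.953, -0.0]
ft_force: [-0.2, -1.0, -0.7]
grip_width: 0.614
grip_force: 42.3
```

Emit:
drive_tool --deltas '[1,0,0,-0.1,0,1,0,0,0,0,1,0,0,-0.1,0,1,0,0,0,0]'

```text
time: 6.65
ee_pos: [0.4207, 0.0568, 0.0636]
ee_rot: [-0.0, 0.302, 0.953, -0.0]
ft_force: [0.4, -0.8, -1.3]
grip_width: 0.614
grip_force: 42.3
```

Emit:
drive_tool --deltas '[1,0,0,-0.08,0,1,0,0,0,0,1,0,0,-0.06,0,1,0,0,0,0]'

```text
time: 7.05
ee_pos: [0.4209, 0.0568, 0.0603]
ee_rot: [-0.0, 0.302, 0.953, -0.0]
ft_force: [-1.3, 0.1, 0.3]
grip_width: 0.613
grip_force: 42.5
```

Emit:
drive_tool --deltas '[1,0,0,-0.06,0,1,0,0,0,0]'

```text
time: 7.25
ee_pos: [0.4212, 0.0567, 0.0598]
ee_rot: [0.0, 0.302, 0.953, -0.0]
ft_force: [-4.0, 0.6, 8.4]
grip_width: 0.62
grip_force: 43.2
```

```bash
python3 - <<'E'
from h import *
s=arm.observe();print(s['ee_pos'],s['ft_force'],s['wrist_torque'])
E
```

```text
[0.42121849 0.05673258 0.05975711] [-3.96653823  0.58251681  8.36206938] [-0.05503176  0.68941372 -0.02570246]
```

Emit:
drive_tool --deltas '[1,-0.02,0,0.01,-0.5,1,0,0,-0.013,-0.5,1,0,0,-0.012,-0.5,1,0,0,-0.013,-0.5,1,0,0,-0.012,-0.5,1,0,0,-0.013,-0.5,1,0,0,-0.012,-0.5,1,0,0,0,0]'

```text
time: 8.05
ee_pos: [0.4206, 0.0567, 0.0578]
ee_rot: [0.0, 0.524, 0.852, -0.0]
ft_force: [-2.6, -0.2, 5.2]
grip_width: 0.615
grip_force: 42.8
```

```bash
cat > st.py <<'E'
from h import *
s=arm.observe();q=s['ee_rot'];print(s['time'],s['ee_pos'].round(4),'tool deg',np.degrees(2*np.arctan2(q[2],q[1])),s['ft_force'].round(2),s['wrist_torque'].round(3),s['grip_width'])
E
python3 st.py
```

```text
8.05 [0.4206 0.0567 0.0578] tool deg 116.78905588581884 [-2.57 -0.18  5.22] [-0.088  0.492  0.042] 0.6145040672177265
```

Emit:
drive_tool --deltas '[1,-0.02,0,-0.012,-0.5,1,0,0,-0.013,-0.5,1,0,0,0,0]'

```text
time: 8.35
ee_pos: [0.4204, 0.0565, 0.0572]
ee_rot: [0.0, 0.582, 0.813, -0.0]
ft_force: [-1.8, -1.8, 4.7]
grip_width: 0.614
grip_force: 42.8
```

```bash
python3 st.py
```

```text
8.35 [0.4204 0.0565 0.0572] tool deg 108.79045002724976 [-1.82 -1.8   4.67] [-0.07   0.353 -0.016] 0.613507909517609
```

Emit:
drive_tool --deltas '[1,0,0,-0.013,-0.5,1,0,0,0,0]'

```text
time: 8.55
ee_pos: [0.4204, 0.0564, 0.0571]
ee_rot: [0.0, 0.61, 0.792, -0.0]
ft_force: [-2.4, -0.7, 7.2]
grip_width: 0.621
grip_force: 42.9
```

```bash
python3 st.py
```

```text
8.55 [0.4204 0.0564 0.0571] tool deg 104.81214772451328 [-2.41 -0.75  7.16] [-0.195  0.524  0.069] 0.6205403739648777
```

Emit:
drive_tool --deltas '[1,0,0,-0.013,-0.5,1,0,0,0,0]'

```text
time: 8.75
ee_pos: [0.4203, 0.0562, 0.0569]
ee_rot: [0.0, 0.637, 0.771, -0.001]
ft_force: [-4.3, -2.4, 7.8]
grip_width: 0.616
grip_force: 43.1
```

```bash
python3 st.py
```

```text
8.75 [0.4203 0.0562 0.0569] tool deg 100.82640061246273 [-4.26 -2.38  7.82] [-0.329  0.714  0.089] 0.6162407068130102
```

```bash
cat > ptr.py <<'E'
from h import *
import sys
def pang(f):
    im=cv2.imread(f).astype(int);m=(im[...,2]-np.maximum(im[...,1],im[...,0])>50);m[:232]=0;m[252:]=0;m[:,:265]=0;m[:,300:]=0
    ys,xs=np.nonzero(m);P=np.array([ray('side',x,y,.022)[:2] for x,y in zip(xs,ys)])
    if len(P)==0:return print(f,'none')
    d=P-[.4204,.0565];r=np.hypot(*d.T);a=np.degrees(np.arctan2(d[:,1],d[:,0]));k=r>np.median(r)
    print(f,len(P),'r',r.min().round(4),r.max().round(4),'ang',a.mean().round(2),a[k].mean().round(2),'px',xs.mean().round(2),ys.mean().round(2))
if __name__=='__main__':
    n=sys.argv[1];snap('side',n);pang('pics/s3.png');pang(f'pics/{n}.png')
    t=[cv2.resize(cv2.imread(f)[215:255,245:310],(390*1,240*1),interpolation=cv2.INTER_CUBIC) for f in('pics/s3.png',f'pics/{n}.png')]
    cv2.imwrite(f'pics/c{n}.png',np.hstack(t))
E
python3 ptr.py s4
```

```text
pics/s3.png 8 r 0.023 0.0416 ang -68.63 -72.88 px 284.62 241.88
pics/s4.png 34 r 0.0049 0.0437 ang 50.23 19.92 px 277.79 234.94
```

View pics/cs4.png

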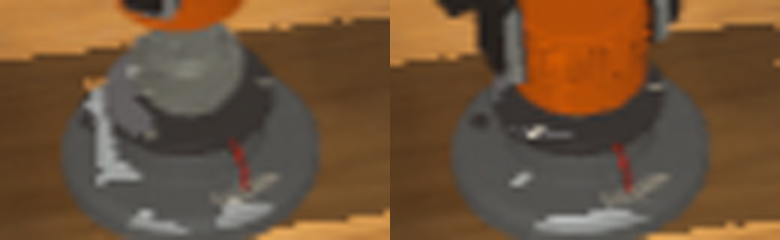

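Left is before and right is now: the pointer tip moved from about (246,188) to (628-390,190), so the dial is deflected by a bit under one tick. I'll turn a little more to see whether it is a stop or friction.

Emit:
drive_tool --deltas '[1,0,0,0,-0.3,1,0,0,0,0]'

```text
time: 9.0
ee_pos: [0.4202, 0.0562, 0.0568]
ee_rot: [0.0, 0.653, 0.757, -0.001]
ft_force: [-3.3, -2.0, 8.1]
grip_width: 0.617
grip_force: 43.0
```

```bash
python3 st.py
```

```text
9.0 [0.4202 0.0562 0.0568] tool deg 98.4582582229678 [-3.28 -2.01  8.05] [-0.373  0.731  0.101] 0.6173290071098065
```

Emit:
drive_tool --deltas '[1,0,0,0,-0.2,1,0,0,0,0]'

```text
time: 9.2
ee_pos: [0.4201, 0.0561, 0.0568]
ee_rot: [0.001, 0.663, 0.748, -0.001]
ft_force: [-3.2, -2.2, 7.4]
grip_width: 0.619
grip_force: 43.0
```

```bash
python3 st.py; sed -i 's/m\[:232\]=0/m\&=abs(im[...,1]-im[...,0])<25;m[:232]=0/' ptr.py; python3 ptr.py s5; python3 - <<'E'
from ptr import *
pang('pics/s4.png')
for d in(0,.1,.2,.3): print(d,[proj('side',[.4204+r*np.cos(np.radians(-69.5)-d),.0565+r*np.sin(np.radians(-69.5)-d),.022]).round(1).tolist() for r in(.03,.042)])
E
```

```text
9.2 [0.4201 0.0561 0.0568] tool deg 96.87785639660933 [-3.21 -2.24  7.35] [-0.44   0.764  0.152] 0.6186331014590969
pics/s3.png 8 r 0.023 0.0416 ang -68.63 -72.88 px 284.62 241.88
pics/s5.png 7 r 0.0229 0.0396 ang -77.41 -80.68 px 282.71 242.29
pics/s4.png 9 r 0.02 0.0437 ang -73.42 -77.63 px 283.33 242.0
0 [[284.2, 241.4], [287.0, 244.3]]
0.1 [[283.1, 241.9], [285.5, 245.0]]
0.2 [[282.0, 242.3], [283.8, 245.5]]
0.3 [[280.7, 242.6], [282.1, 245.9]]
```

The tool turned 0.837 rad with the pointer at about 0.153 rad and torque at 0.15. The turn in the thread stayed at 0.684 rad over the last steps, so this is a firm stop part way: a burr, and the red tray. Now I'll unscrew.

Emit:
drive_tool --deltas '[1,0,0,0.02,0.5,1,0,0,0.013,0.5,1,0,0,0.012,0.5,1,0,0,0.013,0.5,1,0,0,0.012,0.5,1,0,0,0.013,0.5,1,0,0,0.012,0.5,1,0,0,0.013,0.5]'

```text
time: 10.05
ee_pos: [0.4204, 0.0568, 0.0589]
ee_rot: [0.0, 0.43, 0.903, 0.0]
ft_force: [0.2, 0.2, 0.9]
grip_width: 0.619
grip_force: 42.4
```

Emit:
drive_tool --deltas '[1,0,0,0.013,0.5,1,0,0,0.013,0.5,1,0,0,0.013,0.5,1,0,0,0.013,0.5,1,0,0,0,0,1,0,0,0,0]'

```text
time: 10.65
ee_pos: [0.4204, 0.0567, 0.0602]
ee_rot: [0.001, 0.303, 0.953, 0.0]
ft_force: [-0.2, 0.2, 2.1]
grip_width: 0.621
grip_force: 42.4
```

```bash
python3 st.py
```

```text
10.65 [0.4204 0.0567 0.0602] tool deg 144.75725257289218 [-0.22  0.24  2.12] [-0.03   0.039  0.03 ] 0.6207325949650817
```

Free at the marks. I'll lift gently and check the force.

Emit:
drive_tool --deltas '[1,0,0,0.1,0,1,0,0,0.1,0,1,0,0,0.1,0,1,0,0,0,0]'

```text
time: 11.05
ee_pos: [0.4202, 0.0568, 0.0678]
ee_rot: [0.0, 0.302, 0.953, 0.0]
ft_force: [-0.6, -0.3, -0.5]
grip_width: 0.619
grip_force: 42.2
```

Emit:
drive_tool --deltas '[1,0,0,0.3,0,1,0,0,0.6,0,1,0,0,0.8,0,1,0,0,0.6,0,1,0,0,0,0]'

```text
time: 11.55
ee_pos: [0.4221, 0.0567, 0.1274]
ee_rot: [0.003, 0.302, 0.953, 0.001]
ft_force: [0.6, 0.2, -1.4]
grip_width: 0.615
grip_force: 42.3
```

```bash
python3 st.py; python3 ptr.py s6;python3 - <<'E'
from h import *
im=cv2.imread('pics/top0.png')
t=cv2.resize(im[220:286,426:492],(528,528),interpolation=cv2.INTER_CUBIC)
s=cv2.imread('pics/side0.png')[315:395,290:380];cv2.imwrite('pics/red.png',t)
h=cv2.cvtColor(im,cv2.COLOR_BGR2HSV);m=(((h[...,0]<6)|(h[...,0]>174))&(h[...,1]>150)).astype(np.uint8);m[:,:426]=0;m[:220]=0;m[286:]=0;m[:,492:]=0
k=np.argwhere(m)[:,::-1].astype(np.int32);r=cv2.minAreaRect(k);print(r,ray('top',*r[0],.014),ray('top',*r[0],.003))
h=cv2.cvtColor(cv2.imread('pics/side0.png'),cv2.COLOR_BGR2HSV);m=(((h[...,0]<6)|(h[...,0]>174))&(h[...,1]>150)).astype(np.uint8);m[:322]=0;m[392:]=0;m[:,:295]=0;m[:,372:]=0
k=np.argwhere(m)[:,::-1].astype(np.int32);c=cv2.approxPolyDP(cv2.convexHull(k),4,True)[:,0];print(c.tolist(),np.mean([ray('side',*p,.01) for p in c],0))
E
```

```text
11.55 [0.4221 0.0567 0.1274] tool deg 144.83726166092057 [ 0.57  0.16 -1.43] [ 0.    -0.014 -0.01 ] 0.6154261307413678
pics/s3.png 8 r 0.023 0.0416 ang -68.63 -72.88 px 284.62 241.88
pics/s6.png 8 r 0.023 0.0416 ang -68.63 -72.88 px 284.62 241.88
((458.6246337890625, 252.2430877685547), (52.474639892578125, 52.585575103759766), 86.8201675415039) [ 0.45930067 -0.28889374  0.014     ] [ 0.45994631 -0.29219558  0.003     ]
[[368, 373], [315, 386], [301, 338], [350, 327]] [ 0.45681138 -0.29393008  0.01      ]
```

The pointer is back at rest and the cap is lifted clear. Next is the red tray at about (0.459, -0.290).

Emit:
drive_tool --deltas '[1,0.097,-0.868,0,0,1,0.097,-0.868,0,0,1,0.097,-0.868,0,0,1,0.097,-0.868,0,0,1,0.097,-0.868,0,0,1,0.097,-0.868,0,0,1,0.097,-0.868,0,0,1,0.097,-0.868,0,0]'

```text
time: 12.4
ee_pos: [0.4383, -0.1172, 0.1236]
ee_rot: [-0.001, 0.302, 0.953, 0.0]
ft_force: [0.5, 0.1, -0.6]
grip_width: 0.618
grip_force: 42.3
```

Emit:
drive_tool --deltas '[1,0.097,-0.868,0,0,1,0.097,-0.868,0,0,1,0.097,-0.868,0,0,1,0.097,-0.868,0,0,1,0.097,-0.868,0,0,1,0.097,-0.868,0,0,1,0.097,-0.868,0,0,1,0.097,-0.868,0,0]'

```text
time: 13.2
ee_pos: [0.4579, -0.2906, 0.1233]
ee_rot: [-0.001, 0.302, 0.953, 0.001]
ft_force: [0.5, 0.2, -0.7]
grip_width: 0.62
grip_force: 42.3
```

Emit:
drive_tool --deltas '[1,0,0,0,-0.6,1,0,0,-0.5,-0.6,1,0,0,-0.7,0,1,0,0,-0.7,0,1,0,0,0,0,1,0,0,0,0]'

```text
time: 13.8
ee_pos: [0.4579, -0.2897, 0.0763]
ee_rot: [-0.001, 0.381, 0.925, 0.0]
ft_force: [0.4, -0.5, 0.1]
grip_width: 0.613
grip_force: 42.3
```

```bash
python3 st.py; python3 - <<'E'
from h import *
snap('wrist','w7');snap('side','s7')
a=cv2.imread('pics/s7.png')[290:410,270:400];b=cv2.imread('pics/w7.png')
cv2.imwrite('pics/c7.png',np.hstack([cv2.resize(a,(390,360)),cv2.resize(b,(400,300))[:,:] if 0 else cv2.copyMakeBorder(cv2.resize(b,(400,300)),0,60,0,0,0)]))
E
```

```text
13.8 [ 0.4579 -0.2897  0.0763] tool deg 135.2365203713796 [ 0.42 -0.47  0.09] [-0.04   0.017  0.009] 0.6134660856972723
```

View pics/c7.png

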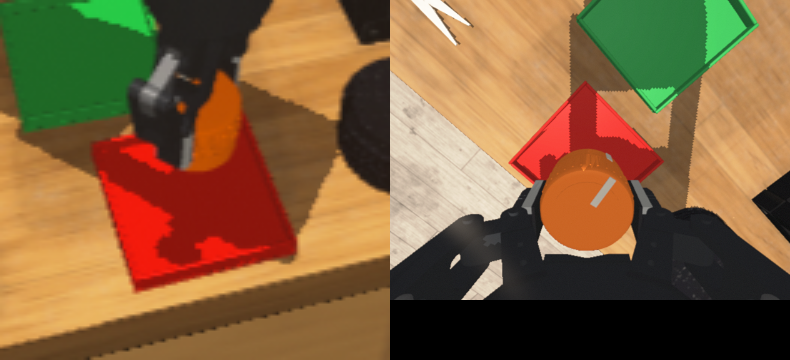

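The cap hangs over the red tray. In the wrist view the tray's left, right and top corners are at (510,163), (662,160) and (586,83). I'll check centring.

```bash
python3 - <<'E'
from h import *
f=lambda x,y,z:ray('wrist',(x-390)*1.6,y*1.6,z)
L,R,T=f(510,163,.014),f(662,160,.014),f(586,83,.014);print(L,R,T,(L+R)/2,np.linalg.norm(L-R),np.linalg.norm(L-T))
E
```

```text
[ 0.40748812 -0.34504098  0.014     ] [ 0.5080154  -0.23943046  0.014     ] [ 0.40663073 -0.24121092  0.014     ] [ 0.45775176 -0.29223572  0.014     ] 0.14580574643767594 0.10383360538154722
```

Emit:
drive_tool --deltas '[1,0,-0.03,-0.6,0,1,0,0,-0.7,0,1,0,0,-0.7,0,1,0,0,-0.4,0,1,0,0,-0.1,0,1,0,0,0,0]'

```text
time: 14.5
ee_pos: [0.4586, -0.2911, 0.0146]
ee_rot: [-0.0, 0.381, 0.925, 0.0]
ft_force: [1.3, -0.2, -1.3]
grip_width: 0.618
grip_force: 42.3
```

Emit:
drive_tool --deltas '[1,0,0,-0.06,0,1,0,0,0,0]'

```text
time: 14.7
ee_pos: [0.4593, -0.2916, 0.0141]
ee_rot: [0.001, 0.381, 0.925, -0.0]
ft_force: [-0.1, 0.2, -0.4]
grip_width: 0.618
grip_force: 42.3
```

```bash
python3 st.py
```

```text
14.7 [ 0.4593 -0.2916  0.0141] tool deg 135.238826005749 [-0.09  0.22 -0.38] [-0.048  0.005 -0.014] 0.6176840970951053
```

Emit:
drive_tool --deltas '[1,0,0,-0.08,0,1,0,0,0,0]'

```text
time: 14.9
ee_pos: [0.4588, -0.2912, 0.0116]
ee_rot: [0.0, 0.381, 0.925, -0.0]
ft_force: [0.5, 0.8, -1.3]
grip_width: 0.617
grip_force: 42.3
```

Emit:
drive_tool --deltas '[1,0,0,-0.05,0,1,0,0,0,0]'

```text
time: 15.1
ee_pos: [0.4588, -0.2912, 0.011]
ee_rot: [0.0, 0.381, 0.925, -0.0]
ft_force: [-2.0, 0.6, 5.0]
grip_width: 0.617
grip_force: 42.7
```

Emit:
drive_tool --deltas '[0.32,0,0,0,0,0.28,0,0,0,0,0.25,0,0,0,0,0.25,0,0,0,0]'

```text
time: 15.5
ee_pos: [0.4587, -0.2911, 0.01]
ee_rot: [-0.0, 0.381, 0.925, 0.0]
ft_force: [0.3, -0.1, -0.6]
grip_width: 0.747
grip_force: 0.0
```

Emit:
drive_tool --deltas '[0.25,0,0,0.2,0,0.25,0,0,0.4,0,0.25,0,0,0.8,0,0.25,0,0,0.9,0,0.25,0,0,0.9,0,0.25,0,0,0.9,0,0.25,0,0,0.9,0,0.25,0,0,0.5,0]'

```text
time: 16.3
ee_pos: [0.4598, -0.2921, 0.1508]
ee_rot: [0.002, 0.381, 0.925, -0.001]
ft_force: [-0.7, -0.0, 0.1]
grip_width: 0.749
grip_force: 0.0
```

Emit:
drive_tool --deltas '[0.25,-0.8,0.8,0,0,0.25,-0.8,0.8,0,0,0.25,-0.8,0.8,0,0,0.25,-0.8,0.8,0,0,0.25,0,0,0,0]'

```text
time: 16.8
ee_pos: [0.3758, -0.2081, 0.1466]
ee_rot: [-0.002, 0.38, 0.925, 0.001]
ft_force: [-0.3, 0.2, -0.1]
grip_width: 0.749
grip_force: 0.0
```

```bash
python3 st.py; python3 - <<'E'
from h import *
snap('top','t8');snap('side','s8')
a=cv2.imread('pics/s8.png')[290:410,270:400];b=cv2.imread('pics/t8.png')[200:300,360:500]
cv2.imwrite('pics/c8.png',np.hstack([cv2.resize(a,(325,300)),cv2.resize(b,(420,300),interpolation=cv2.INTER_CUBIC)]))
E
```

```text
16.8 [ 0.3758 -0.2081  0.1466] tool deg 135.28447387187225 [-0.34  0.22 -0.09] [-0.033 -0.053  0.013] 0.7487894421238628
```

View pics/c8.png

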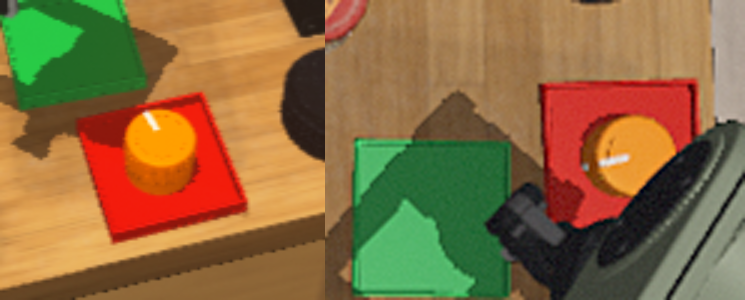

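The cap stands top up in the middle of the red tray (side crop around (160,155)), and the gripper is clear of everything.

```bash
python3 -c "
from cell import arm
print(arm.sign_off())"
```

```text
the job is handed in; nothing more can be done
None
```

The cap has a burr: it stopped firmly part way, at about 0.68 rad with the pointer about 1.5 ticks from rest, so I unscrewed it, stood it top up in the middle of the red tray and handed the job in.

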